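Charge the lint blow-off unit and hold its dial at three

ROBOT

A 6-joint arm with a two-finger parallel gripper is mounted at the origin on the work surface. World frame = base frame: x ahead of the robot, y to its left, z up, the work surface at z = 0. Lengths are in m, angles in degrees, forces in N, time in s.
With the tool pointing down it reaches from about 0.325 to 0.775 m from the base axis. Payload 5.5 kg.
Tool frame: the origin (TCP) lies at the centre of the arm's flange, where the gripper is bolted on; the fingertips stand 182 mm ahead of it and the grasp point (between the pads) lies 163 mm ahead of it; z points along the fingers, y is the line along which they close (so a half turn about z gives the same grasp; the last joint's range is limited). The gripper opens to 88 mm and grips with 3 to 60 N. Pads are 20 mm wide; open, the fingers measure 115 mm over their backs; the gripper's body (75 mm by 178 mm) begins 61 mm behind the grasp point.
Start: joints at [72.668, 5.22, 70.514, -0, 104.267, -3.249], TCP at [0.146, 0.582, 0.405] pointing down, gripper open.
Joint ranges: [-164.24, 164.24], [-49.07, 125.15], [9.68, 141.18], [-86.29, 266.29], [3.28, 154.24], [-151.56, 151.56]. Speed limits (degrees/s): [147.25, 147.25, 172.46, 180, 180, 180].

INTERFACE

Orientations are given as [roll, pitch, yaw] about the fixed x, y, z axes, in that order (R = Rz(yaw) Ry(pitch) Rx(roll)).
In Python, from station import r gives the robot as it stands. The module is installed in compiled form; this text tells all that it offers. Calls block until the motion is done:
- r.reach(position, orientation): joint-space move of the TCP to a pose.
- r.servo_line(position, rotation=None, speed=0.15): straight line of the TCP; rotation=None keeps the orientation; speed is the mean speed in m/s.
- r.move_joints(angles): joint-space move.
- r.let_go() and r.grab(squeeze=None): open the fingers fully, or close them until they stop; squeeze is the grip in N (None keeps the last).
- r.wait(seconds).
- r.inverse_kinematics(position, orientation): joint angles nearest the present ones, or None.
- r.sense(): the state.
- r.snapshot(name): name is "scene" or "top" or "wrist"; returns a dict with "frame" (400x640x3 uint8, red, green, blue), "fx", "fy", "cx", "cy" (pixels), "dist_coeffs" ([k1, k2, p1, p2, k3] as OpenCV has them; the pictures are not rectified), "R" (3x3) and "t" (3): a world point X has camera coordinates R X + t. Camera axes: x right, y down, z forward; pixel columns grow to the right and rows downward; lengths in m; the calibration is good to about 2 mm. A picture is of the moment at which its call begins. There is no depth.
A pose or a line that the arm cannot do raises r.IKError and nothing moves.
- r.hand_in(): hands the job in; it is judged then, once.
The state is a dict: "clock": time; "joints": joint angles; "joint_vel": joint speeds; "joint_torque": joint torques, N m; "tcp_pos": TCP position; "orientation": TCP orientation; "contact_force": force on the tool from outside, world axes, zero at the start; "torque": the same for the moment, N m; "opening": finger opening in m; "gripper_force": force on a finger pad.
Only numpy, scipy, OpenCV 4.12 (cv2) and the standard library are available. Lean on these libraries where they do the work, as an engineer would, in place of code of your own. Each camera call takes 0.05 s, during which the arm holds its last target. There are 200 camera calls.

TASK

Charge the lint-screen blow-off unit by pumping its hand lever through at least three full strokes, each right down and right back up. Then, by its upright peg, turn the sprung dial clockwise past its first two clicks to the third (the row of three dots) and keep it held there against its spring: finish while still holding it at three, with the pump lever up. Leave the other things on the unit and the counter where they are.

Things in the scene. Friction and masses are not known exactly. Their poses are not given: they have to be found in the camera images.
- unit: lint-screen blow-off unit, fixed: white box 80 mm high, own x -125 to +105 mm, own y -200 to +200 mm; a lint screen (120 mm high) stands along its far side. Origin: on the counter under it; own x to the far side, y to its left, z up. Pump on its right half (-y), dial on its left half (+y), on an aluminium plate. Position and yaw (within 0.35 rad) vary
- pump_pivot (a point): hinge of the pump lever, on top of the pump cylinder, at unit (70, -120, 200) mm. The hinge axis is the unit's y
- pump (a joint): angle of the pump lever, rad: 0 = up (rest; lever rises 0.2 rad above level towards the unit's -x), 0.5 = fully down against its stop (0.3 rad below level). A spring returns it to 0; pressing down on the bar takes about 3 N at the top to 8 N at the bottom
- pump_bar (a point): black T-bar at the lever's end, a round bar 24 mm thick and 90 mm long along the unit's y. This point: its middle, 180 mm from the pivot, 236 mm above the counter when up and 147 mm when fully down. It is pressed from above
- dial: the dial with its peg. Origin: on its axis at its underside, at unit (-30, 120, 80) mm; z up; it turns with the dial. Black disc 104 mm across, 12 mm thick (face 92 mm above the counter), with a vertical axis, a steel hub 32 mm across standing 12 mm above the face
- dial_turn (a joint): dial angle, rad, growing clockwise seen from above: 0 = rest, notches (clicks) at 0.35, 0.70, 1.05, end stop 1.40. A spring always drives it back to 0, from the notches too: 3.5 to 7 N at the peg, up to 2.5 N more over a small hump before each notch and after the third. Notches are marked on the plate by radial rows of one, two, three dots, met by the peg and the dial's white line
- dial_peg (a point): upright round steel peg that turns the dial, 16 mm diameter, 40 mm high (92 to 132 mm above the counter). This point: centre of its foot, 42 mm from the dial axis, at unit angle 3.84 rad minus the dial angle (counter-clockwise from the unit's +x): front right of the dial at rest, front left at notch three. It may turn in a grip
- tin: small closed steel tin, upright, 44 mm across, 45 mm high, standing on the unit between pump and dial; a bystander. Origin: centre of its underside
- clothes_peg: wooden clothes peg, 72 x 10 x 11 mm, lying on the unit near its front edge, between pump and dial; a bystander. Origin: centre of its underside
- jar: glass jar with steel lid, 84 mm across, 110 mm high, on the counter at the robot's right; a bystander. Origin: centre of its underside
- cup: white plastic measuring cup, 72 mm across, 80 mm high, on the counter at the robot's left; a bystander. Origin: centre of its underside
- brush: wooden brush lying on the counter at the robot's right, near the unit's front; a bystander. Origin: under its middle
- carton: cardboard carton 70 x 110 x 50 mm on the counter at the robot's left, near the unit's front; a bystander. Origin: centre of its underside
- spray: grey bottle with cap, 60 mm across, 160 mm high, on the counter at the robot's right; a bystander. Origin: centre of its underside

How it is judged (in metres and radians):
On the way, in this order (a step that is already met when the one before it is completed fails the run):
1. first stroke: pump lever pressed right down (value of joint pump above 0.43 rad), for 0.1 s.
2. first stroke: pump lever right up again (value of joint pump below 0.08 rad), for 0.1 s.
3. second stroke: pump lever pressed right down (value of joint pump above 0.43 rad), for 0.1 s.
4. second stroke: pump lever right up again (value of joint pump below 0.08 rad), for 0.1 s.
5. third stroke: pump lever pressed right down (value of joint pump above 0.43 rad), for 0.1 s.
6. third stroke: pump lever right up again (value of joint pump below 0.08 rad), for 0.1 s.
7. the dial is turned past notches one and two and held by the robot at notch three (value of joint dial_turn between 0.93 and 1.17 rad and contact force between any of the fingers, the arm and dial above 1 N), for 0.5 s.
At the end, for the whole second after the job is handed in: The dial stands at its third notch (0.93 to 1.17 rad), held there by the robot pressing on it with more than 1 N, and the pump lever is up (below 0.08 rad). A full stroke is beyond 0.43 rad down and below 0.08 rad up (all of step 7 and value of joint pump below 0.08 rad); the arm keeps its last pose, push and grip.
It fails at once if a bystander is displaced by more than 40 mm (distance of any of tin, clothes_peg, jar, cup, brush, carton, spray from where it was at the start of the episode above 0.04 m).
It also fails if it takes over 69 s, if anything falls off the work surface, if the arm or the gripper's body presses on something with over 40 N, if the wrist force passes 120 N, or if a joint passes its speed limit or range.

## Working session

There is one attempt and no reset: what is moved stays moved. The work goes in short steps, each a Python script; the robot and the scene stay as the last script left them, time stands still between calls to the robot, and variables do not carry over. Pictures are saved under pics/ and viewed, at most 10 in all, crops included, and the job is handed in when it is done.

```bash
mkdir -p pics; python3 - <<'E'
from station import r
import cv2,numpy as np
for n in("top","scene"):
    s=r.snapshot(n); cv2.imwrite(f"pics/{n}0.png",s["frame"][:,:,::-1])
    print(n,s["fx"],s["cx"],s["cy"],s["dist_coeffs"],np.round(-s["R"].T@s["t"],3),np.round(s["R"],2).tolist())
print(r.sense()["clock"])
E
```

```text
top 375.39847563677023 323.7811199687287 195.18633426204258 [-0.00695773  0.          0.          0.          0.        ] [ 0.452 -0.042  1.364] [[0.03, -1.0, 0.01], [-1.0, -0.03, -0.05], [0.05, -0.0, -1.0]]
scene 384.0645470073586 317.2770653009727 196.75446263055332 [-0.07304215  0.          0.          0.          0.        ] [1.371 0.091 0.902] [[-0.14, 0.99, -0.02], [0.65, 0.07, -0.76], [-0.75, -0.12, -0.66]]
0.1
```

View pics/top0.png

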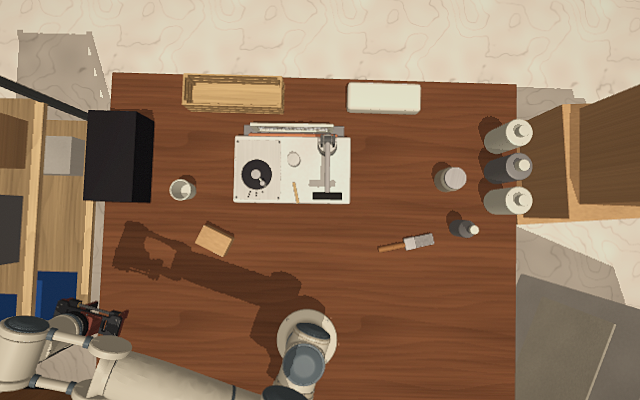

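View pics/scene0.png

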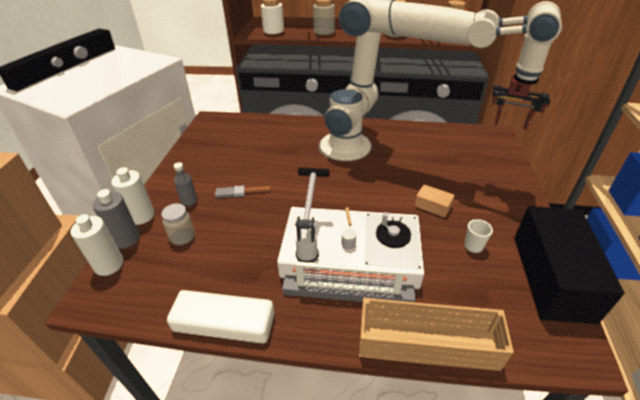

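The top view shows the unit at cols 233–352, rows 122–204: the dial near (257,174), the peg near (256,182) and the T-bar near (327,196). I'll enlarge it for corner picking.

```bash
python3 - <<'E'
import cv2
a=cv2.imread("pics/top0.png")[115:210,225:358]
cv2.imwrite("pics/top0c.png",cv2.resize(a,None,fx=6,fy=6,interpolation=cv2.INTER_CUBIC))
E
```

```text
(no output)
```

View pics/top0c.png

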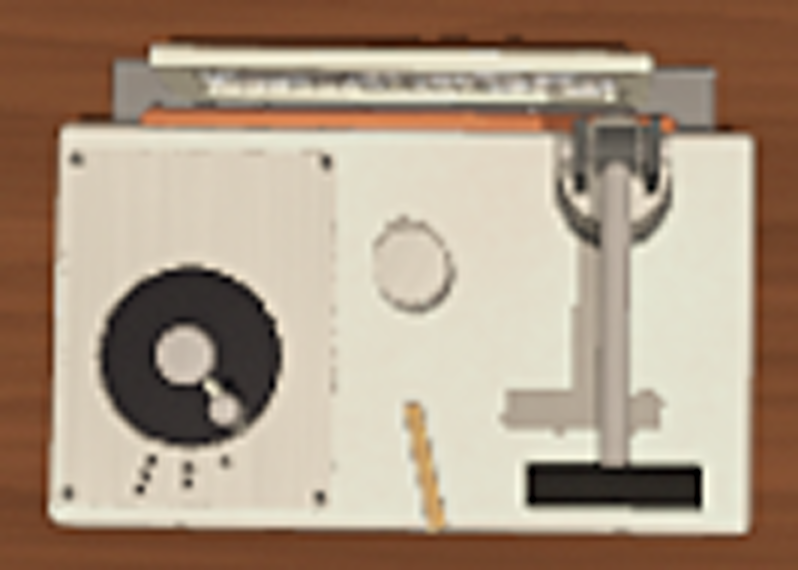

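```bash
cat >h.py <<'E'
from station import r
import cv2,numpy as np
from scipy.optimize import least_squares
def proj(s,P):
    K=np.array([[s["fx"],0,s["cx"]],[0,s["fy"],s["cy"]],[0,0,1]])
    R=np.array(s["R"]);return cv2.projectPoints(np.array(P,float),cv2.Rodrigues(R)[0],np.array(s["t"],float),K,np.array(s["dist_coeffs"],float))[0][:,0]
def u2w(p,P):
    c,s=np.cos(p[2]),np.sin(p[2]);P=np.atleast_2d(P)
    return np.c_[p[0]+c*P[:,0]-s*P[:,1],p[1]+s*P[:,0]+c*P[:,1],P[:,2]]
E
python3 - <<'E'
from h import *
s=r.snapshot("top")
P=np.array([[-125,200,80],[-125,-200,80],[105,200,80],[105,-200,80],[-30,120,92],[-106.4,-120,248],[-30,120,104],[-30+42*np.cos(3.84),120+42*np.sin(3.84),132]])/1e3
px=(np.array([[50,525],[748,533],[62,125],[753,133],[191,356],[614,486],[184,354],[225,408]])+.5)/6-.5+[225,115]
f=least_squares(lambda p:(proj(s,u2w(p,P))-px).ravel(),[.55,0,0],loss="soft_l1")
print(f.x,np.round(f.fun.reshape(-1,2),2).tolist()); np.save("pose.npy",f.x)
q=r.sense(); print(q["orientation"],q["tcp_pos"])
E
```

```text
[0.60936124 0.06512719 0.01504522] [[-0.21, -0.26], [0.41, 0.06], [-0.5, -0.26], [0.28, 0.11], [-0.29, 0.2], [0.13, -0.17], [0.25, 0.17], [-0.09, 0.14]]
[-1.79914971e+02 -3.94428111e-03  1.65916399e+02] [0.14600618 0.58201432 0.40378012]
```

```bash
python3 - <<'E'
from h import *
p=np.load("pose.npy"); yd=np.degrees(p[2])
def w(x,y,z): return u2w(p,[[x/1e3,y/1e3,z/1e3+.182]])[0].tolist()
O=[180,0,yd+180]
print(r.inverse_kinematics(w(-104,-120,300),O))
r.grab(10)
r.reach(w(-104,-120,300),O)
q=r.sense(); print(q["clock"],q["tcp_pos"],q["contact_force"])
r.servo_line(w(-104,-120,252),speed=.15)
for z in(200,161):
    r.servo_line(w(-104,-120,z),speed=.1); q=r.sense(); print(z,q["clock"],q["tcp_pos"][2]-.182,np.round(q["contact_force"],1))
s=r.snapshot("scene"); cv2.imwrite("pics/s1.png",cv2.resize(s["frame"][130:310,230:470,::-1],None,fx=3,fy=3))
E
```

```text
[ -10.16833176   -6.83502825   74.54344922    0.          112.29157903
 -101.03035924]
4.1 [ 0.50729142 -0.05584142  0.48189131] [-0.83526732  0.03009707  0.10311748]
200 5.2333 0.20131688409520426 [-4.9 -0.4  6.7]
161 5.775 0.16412616976458932 [ 2.6 -1.1  8.8]
```

View pics/s1.png

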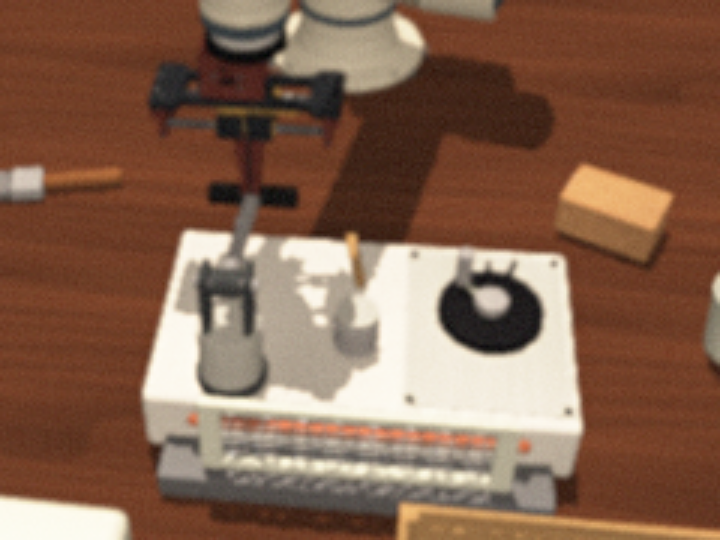

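The fingertips are on the T-bar's middle (crop (250,190)) and the lever is down, at about 0.47 rad by height. I'll press slightly further and then complete the strokes. I'll do four.

```bash
python3 - <<'E'
from h import *
p=np.load("pose.npy")
def w(x,y,z): return u2w(p,[[x/1e3,y/1e3,z/1e3+.182]])[0].tolist()
def rep(n):
    q=r.sense(); print(n,round(q["clock"],2),round(q["tcp_pos"][2]-.182,4),np.round(q["contact_force"],1))
for i in range(4):
    r.servo_line(w(-104,-120,156.5),speed=.12); r.wait(.4); rep("dn")
    r.servo_line(w(-104,-120,265),speed=.15); r.wait(.5); rep("up")
r.servo_line(w(-104,-120,300)); 
s=r.snapshot("scene"); cv2.imwrite("pics/s2.png",cv2.resize(s["frame"][130:310,230:470,::-1],None,fx=3,fy=3))
E
```

```text
dn 6.47 0.1605 [5.5 0.8 9.2]
up 7.85 0.2649 [-0.2 -0.3 -0.3]
dn 9.3 0.1589 [5.  0.2 9.9]
up 10.68 0.2649 [ 0.6  1.2 -0.7]
dn 12.12 0.1588 [ 5.  -0.4 10.1]
up 13.5 0.2649 [-0.  -0.9  0.1]
dn 14.95 0.1589 [4.7 0.7 9. ]
up 16.32 0.2649 [ 0.3 -0.8  0.3]
```

View pics/s2.png

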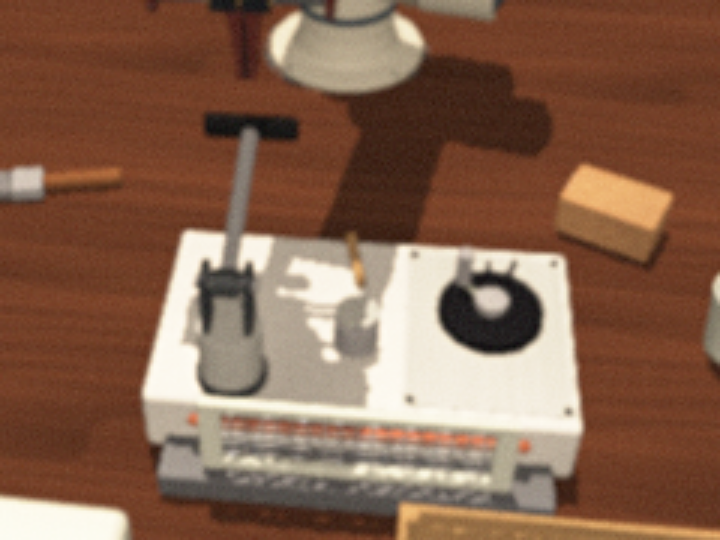

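Four full strokes are done and the lever is back up, with the T-bar at crop (250,125). Next I'll grip the peg.

```bash
cat >>h.py <<'E'
p=np.load("pose.npy")
def peg(a,z):
    th=3.84-a
    return u2w(p,[[-.03+.042*np.cos(th),.12+.042*np.sin(th),z+.182]])[0].tolist(),[180,0,float(np.degrees(th+p[2]))]
def rep(n):
    q=r.sense(); t=q["tcp_pos"]; d=(np.array(t)-u2w(p,[[-.03,.12,0]])[0])[:2]
    print(n,round(q["clock"],2),"R",round(np.hypot(*d),4),"dial",round((3.84+p[2]-np.arctan2(d[1],d[0]))%(2*np.pi),3),"tipz",round(t[2]-.182,4),"F",np.round(q["contact_force"],1),"open",round(q["opening"],4),q["gripper_force"],"J6",round(q["joints"][5],1))
E
python3 - <<'E'
from h import *
r.let_go()
P,O=peg(0,.30); r.reach(P,O)
r.servo_line(peg(0,.150)[0]); rep("above")
s=r.snapshot("wrist"); cv2.imwrite("pics/w1.png",s["frame"][:,:,::-1])
print(proj(s,[np.array(peg(0,.132)[0])-[0,0,.182],np.array(peg(0,.092)[0])-[0,0,.182]]))
E
```

```text
above 20.16 R 0.0419 dial 6.278 tipz 0.1514 F [-0.   0.2 -0.4] open 0.0877 0.0 J6 -118.2
[[323.54568863 238.72931932]
 [323.29454904 217.63761263]]
```

View pics/w1.png

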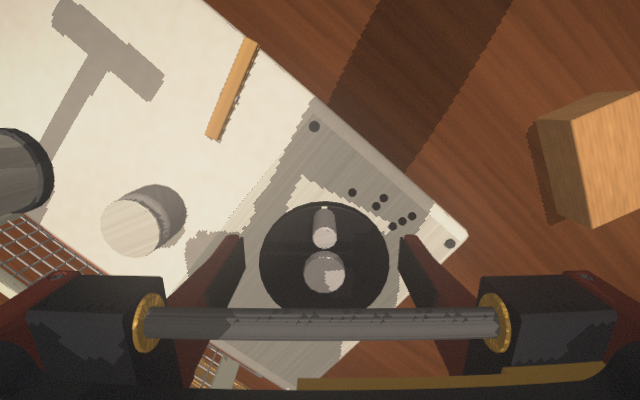

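The peg top is at (324,237), against a predicted (323.5,238.7), so it's well aligned and the fingers are clear. I'll grip it and turn.

```bash
python3 - <<'E'
from h import *
r.servo_line(peg(0,.098)[0],speed=.08); rep("down")
r.grab(40); rep("grip")
for a in np.arange(.0875,1.06,.0875):
    P,O=peg(a,.098); r.servo_line(P,O,speed=.03)
    if abs(a/.35-round(a/.35))<.01: rep(round(a,3))
r.wait(.3); rep("end")
for n in("wrist","top"):
    s=r.snapshot(n); f=s["frame"][:,:,::-1]
    cv2.imwrite(f"pics/{n}2.png",f if n=="wrist" else cv2.resize(f[115:210,225:358],None,fx=5,fy=5))
E
```

```text
down 21.01 R 0.0419 dial 6.282 tipz 0.0983 F [-0.7 -0.2  0.6] open 0.0877 0.0 J6 -118.2
grip 22.12 R 0.042 dial 0.022 tipz 0.0979 F [-3.9  3.3  1.3] open 0.0155 39.99980092048645 J6 -118.2
0.35 23.22 R 0.0422 dial 0.353 tipz 0.0979 F [-5.6  1.1  2.4] open 0.0157 40.00058591365814 J6 -97.0
0.7 24.32 R 0.0425 dial 0.701 tipz 0.098 F [-7.  -0.5  2.3] open 0.0152 40.00072538852692 J6 -75.4
1.05 25.42 R 0.0426 dial 1.048 tipz 0.098 F [-9.2  0.1  3.1] open 0.0155 40.00078797340393 J6 -54.0
end 25.72 R 0.0426 dial 1.047 tipz 0.098 F [-8.2  0.4  2.6] open 0.0152 40.0007039308548 J6 -54.1
```

View pics/wrist2.png

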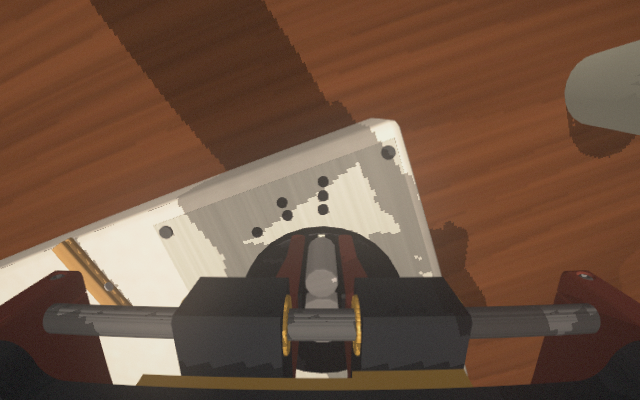

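The peg and its white line (321,236) point straight at the row of three dots (323,182–210), and the dial is gripped at about 1.05 rad. I'll hold briefly and hand in.

```bash
python3 - <<'E'
from h import *
r.wait(.8); rep("hold"); print(r.hand_in())
E
```

```text
hold 26.62 R 0.0426 dial 1.048 tipz 0.098 F [-8.   1.   3.4] open 0.0152 40.00060021877289 J6 -54.1
the job is handed in; nothing more can be done
None
```

The job is handed in at about 27 s: I pumped the lever through four full strokes and left it up, and the arm is holding the dial at the third notch (about 1.05 rad); the judge's result isn't shown to me.

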